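Draw the drooping bolt and hold the pastry cabinet ajar

ROBOT

A 6-joint arm with a two-finger parallel gripper is mounted at the origin on the work surface. World frame = base frame: x ahead of the robot, y to its left, z up, the work surface at z = 0. Lengths are in mm, angles in degrees, forces in N, time in s.
With the tool pointing down it reaches from about 350 to 975 mm from the base axis. Payload 4.9 kg.
Tool frame: the origin (TCP) lies between the finger pads; the fingertips stand 11 mm ahead of it and the grasp point (between the pads) lies 8 mm behind it; z points along the fingers, y is the line along which they close (so a half turn about z gives the same grasp; the last joint's range is limited). The gripper opens to 85 mm and grips with 20 to 120 N. Pads are 22 mm wide; open, the fingers measure 114 mm over their backs; the gripper's body (76 mm by 85 mm) begins 54 mm behind the grasp point. The pads swing forward as they close: fully open they stand 13 mm farther back than shut.
Start: joints at [-71.448, 3.019, 92.412, -0, 84.569, -6.818], TCP at [267.787, -564.705, 242.304] pointing down, gripper open.
Joint ranges: [-172.51, 172.51], [-57.92, 126.97], [3.15, 148.05], [-58.71, 238.71], [5.1, 150.11], [-179.66, 179.66]. Speed limits (degrees/s): [147.25, 147.25, 180, 180, 180, 180].

INTERFACE

Orientations are given as a 3x3 rotation matrix whose columns are the frame's x, y, z axes.
In Python, from rig import arm gives the robot as it stands.
- The arm moves only by the shell command python3 -m crank 'ROWS' [OPENING] [FORCE]. ROWS is a JSON object of lists of equal length, an entry for each row: "xyz": the shift along the world's x, y, z in units of 0.025 m (1.0 is 0.025 m), a list of three; "yaw": the turn about the world's z in units of 0.15 rad (1.0 is 0.15 rad). A call has 1 to 5 rows; each row shifts and turns the commanded pose from where the row before left it; what a row does not reach is not made up. A row lasts 1/10 s, in which the tool goes at most 50 mm and 8.59 degrees, less where a joint would pass 70% of its speed; a pose out of reach is approached as far as the arm can. A call with a number of a shift or a turn outside -1 to 1 is refused whole. A call with a gripper value outside its range is refused whole. OPENING is the gripper's target within -1 to 1 (fully open at 1, half-way at 0, shut at -1), set as the call begins (- or left out, the last holds). The fingers move at their own pace and stop on an object; FORCE is the grip in N (left out, the last holds). Time passes only in rows, so rows that do not move let the fingers close. It gives the time, the measured TCP pose, the force, the opening and the grip force at its end, in the units of the state.
- arm.get_state(): the state, without advancing time (a new reading comes with each control period).
- arm.read_camera(name): name is "side" or "top" or "wrist"; returns a dict with "img" (420x560x3 uint8, red, green, blue), "depth" (420x560 float32, mm along the optical axis (not along the pixel's ray), 0 where there is no reading), "K" (3x3 intrinsics, pixels), "rvec" (rotation vector, rad) and "tvec" (3), from world to camera coordinates, as OpenCV has them; the wrist camera has in their place "hand_eye" (4x4, takes a point from camera to tool coordinates, whose origin is the TCP and whose axes are the flange's). Camera axes: x right, y down, z forward; pixel columns grow to the right and rows downward; lengths in mm; the calibration is good to about 2 mm. A picture is of the moment at which its call begins: read the wrist's pose just before it.
- arm.sign_off(): hands the job in; it is judged then, once.
Trained networks look in a picture, given as the dict that the camera call returned (one of the last four; its "shot" number tells which), for a name from the list of things; names that differ only in an ending like _2 or _b are one class to them, and where a whole thing is asked for, a point or a joint stands for the part that bears it (a point fixed in the world has none). Each returns a list of dicts, best first, with "score" (0 to 1); they miss things now and then, are a little off and sometimes report something else, mostly with a low value. They report only what shows in the picture. A call takes as long as a camera call.
- arm.spot_in(name, picture): "location" ([column, row] in pixels, amid what is visible of it).
- arm.masks_of(name, picture): "region" (420x560 bool, what is visible of it) and "location" ([column, row] in pixels, amid what is visible of it).
- arm.pinpoint(name, picture): "location" ([column, row] in pixels: a listed point, or the origin of a listed thing).
The state is a dict: "t": time; "joint_positions": joint angles; "dq": joint speeds; "joint_torque": joint torques, N m; "tool_pos": TCP position; "orientation": TCP orientation; "contact_force": force on the tool from outside, world axes, zero at the start; "torque": the same for the moment, N m; "grip_width": finger opening in mm; "grip_force": force on a finger pad.
Only numpy, scipy, OpenCV 4.12 (cv2) and the standard library are available. Lean on these libraries where they do the work, as an engineer would, in place of code of your own. Each camera call takes 0.05 s, during which the arm holds its last target. There are 200 camera calls.

TASK

A colleague is waiting to slide a tray into the glazed pastry cabinet on the dessert buffet. Its steel bolt droops and the notch under it hangs on the bent-up lip of the brass keeper, so use its brass knob to lift it a little, so that the nose rides over the lip, while you draw it right back out of the keeper; then swing the door open about a hand's width (some 12 cm at its free edge) and keep hold of it: finish while holding the door ajar there with the gripper, because its sprung hinges shut it when let go. Leave the egg cup, the chocolate dome and the petits fours standing as they are.

Things in the scene. Friction and masses are not known exactly. Their poses are not given: they have to be found in the camera images.
- cabinet: the fixed countertop pastry cabinet: dark wooden frame, clear panes, 360 wide x 240 deep x 297 mm high. Origin: centre of its underside. z up; -x is the way its door front faces (front face at x = -120 mm); y runs along the front, +y towards bolt and keeper. The door's vertical hinge line is at x = -120, y = -130 mm. Nothing overhangs the front.
- door: the cabinet's glazed door, 260 wide, 265 high (20 to 285 mm above the counter), 18 mm thick, flush with the front. Origin at counter height on its free edge, in the front face; y runs along the door, the hinge line at y = -260 mm; -x points out of its front, z up. Axes parallel to the cabinet's when shut. It carries the bolt on its top rail.
- door_swing (a joint): door angle in rad: 0 shut, grows as the door swings out of the front (anticlockwise seen from above, about the hinge line), up to 1.4. Sprung hinges pull it shut with 0.36 N m at 0 plus 0.9 N m per rad (about 4 N at the knob when ajar). 0.46 rad opens the free edge by 120 mm.
- bolt_draw (a joint): how far the bolt is drawn back along the door towards the hinges, in m, 0 (shot) to 0.050. At the start the notch sits over the keeper's lip; not lifted, the bolt catches there after about 5 mm. Its nose is off the lip from 0.032 and then out of the keeper. Slides stiffly (about 1.5 N) and stays where it is left.
- bolt_lift (a joint): how far the drooping bar is tilted up about its tail, in rad: 0 hanging (60 mrad below level), at most 0.13. The nose clears the lip from about 0.045. One tenth of a radian lifts the knob by 7.5 mm. It falls back by its weight (the bar weighs about 0.2 kg).
- knob_grip (a point): middle of the neck of the brass knob that stands level out of the bar (along the door's -x): neck 12 mm round, 37 mm long, then a 20 mm head 8 mm thick. 37 mm in front of the door's face, 245 mm above the counter, 235 mm from the hinge line when the bolt is shot (185 when fully drawn), 75 mm from the bar's tail. Free at both sides along the door. Lifting it 3.5 to 9 mm frees the nose.
- bolt_nose (a point): centre of the tip of the 12 mm round steel bar, 144 mm from its tail. The notch, 6 mm deep and 14 mm long, is in the bar's underside, 22 to 36 mm behind the tip. The bar's axis is 11 mm in front of the door's face.
- keeper_lip (a point): middle of the top edge of the bent-up lip of the brass keeper, 241 mm above the counter; the keeper is a staple 15 mm wide and 44 mm high fixed on the cabinet's left front post, standing 24 mm out of its face. The lip is 4 mm thick along the bar and stands in the bar's notch at the start.
- egg_cup: loose bystander: pearly egg-shaped dessert on a crystal foot, 72 mm across, 119 mm high, origin under its middle. It stands in front of the door, where the door would strike it if swung much more than half a right angle.
- choc_dome: loose bystander: chocolate dome on a round gold board 112 mm across, 61 mm high, origin under its middle.
- petit_fours: loose bystander: silver tray 100 x 220 mm with two rows of petits fours, 28 mm high, origin under its middle, y along its length.

How it is judged:
By the outcome, as a careful person would: the job done as asked, in the order asked, and still so for the second after the job is handed in, while the arm keeps its last pose, push and grip.
It also fails if it takes over 35 s, if anything falls off the work surface, if the arm or the gripper's body presses on something with over 40 N, if the wrist force passes 120 N, or if a joint passes its speed limit or range.

## Working session

There is one attempt and no reset: what is moved stays moved. The work goes in short steps, Python scripts to look and compute and a shell command to move; the robot and the scene stay as the last step left them, time stands still between calls to the robot, and variables do not carry over. Pictures are saved under pics/ and viewed, at most 10 in all, crops included, and the job is handed in when it is done.

```bash
mkdir -p pics; ls; cat > h.py <<'E'
import numpy as np, cv2
from rig import arm
def deproj(p,px,r=2):
    u,v=px; K=p["K"]; ui,vi=int(round(u)),int(round(v))
    d=p["depth"][max(0,vi-r):vi+r+1,max(0,ui-r):ui+r+1]; d=d[d>0]
    z=np.median(d) if d.size else np.nan
    return world(p,np.array([(u-K[0,2])/K[0,0]*z,(v-K[1,2])/K[1,1]*z,z]))
def world(p,c):
    R=cv2.Rodrigues(np.array(p["rvec"],float))[0]; return R.T@(c-np.ravel(p["tvec"]))
def atz(p,px,z):
    K=p["K"];R=cv2.Rodrigues(np.array(p["rvec"],float))[0]
    o=-R.T@np.ravel(p["tvec"]); d=R.T@np.array([(px[0]-K[0,2])/K[0,0],(px[1]-K[1,2])/K[1,1],1])
    return o+d*(z-o[2])/d[2]
E
python3 - <<'E'
from h import *
np.set_printoptions(precision=1,suppress=True)
s=arm.get_state(); print(s["t"],s["tool_pos"],s["orientation"],s["grip_width"])
ims=[]
Z=dict(knob_grip=245,keeper_lip=241,bolt_nose=241,cabinet=0,door=0,egg_cup=0,choc_dome=0,petit_fours=0)
for c in("top","side"):
    p=arm.read_camera(c); ims.append(p["img"])
    for n in Z:
        for q in arm.pinpoint(n,p)[:1]:
            print(c,n,round(q["score"],2),np.array(q["location"]),deproj(p,q["location"]),atz(p,q["location"],Z[n]))
    cv2.imwrite(f"pics/{c}0.png",p["img"][:,:,::-1])
E
```

```text
pics
0.0 [ 267.6 -564.1  241.1] [[ 0.9  0.4 -0. ]
 [ 0.4 -0.9  0. ]
 [ 0.  -0.  -1. ]] 85.6531878640522
top knob_grip 0.56 [220.2 270.6] [455.1  26.  249.8] [454.7  26.6 245. ]
top keeper_lip 0.72 [210.1 293.5] [410.2  44.2 271.9] [406.4  48.6 241. ]
top bolt_nose 0.88 [208.8 302.3] [388.5  50.8 245.2] [387.9  51.4 241. ]
top door 0.97 [217.8 274.2] [428.6  60.1  18.6] [427.1  62.4   0. ]
top egg_cup 0.85 [306.5 226.2] [ 549.2 -166.6  109.8] [ 551.1 -173.7    0. ]
top choc_dome 0.61 [316.9 292.3] [ 383.  -194.1   54.2] [ 376.3 -198.7    0. ]
top petit_fours 0.61 [402.3 218.6] [ 567.6 -422.2   28.5] [ 568.6 -430.     0. ]
side knob_grip 0.51 [210.9 171.4] [464.9  59.  230.5] [459.5  39.5 245. ]
side keeper_lip 0.82 [190.4 174.3] [408.4  43.1 251.6] [411.6  57.6 241. ]
side bolt_nose 0.7 [182.7 177.8] [389.2  48.3 244.2] [390.1  52.7 241. ]
side cabinet 0.67 [233.3 202.3] [520.1  75.8  93.8] [555.3 184.3   0. ]
side door 0.69 [205.7 241.2] [ 290.6 -507.5  552.9] [421.1  61.4   0. ]
side egg_cup 0.61 [282.9 284.9] [ 536.5 -196.5   15.5] [ 542.1 -184.5    0. ]
side choc_dome 0.72 [341. 360.] [ 553.8 -446.    13.9] [ 559.1 -439.    -0. ]
side petit_fours 0.61 [339.5 356.8] [ 557.4 -434.6    7.9] [ 560.4 -430.5    0. ]
```

View pics/top0.png

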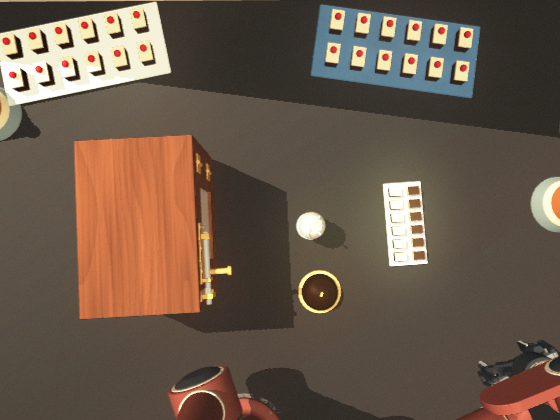

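View pics/side0.png

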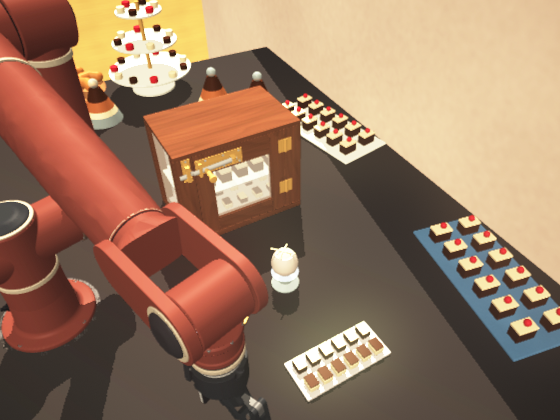

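The top picture shows the door facing world −y. The bolt runs along about world x at columns 203–210, the knob head is at about (230,270) and the nose at (208,302). In the side view the egg cup stands at (285,270), clear of the cabinet front. Next I'll get the yaw and refine the knob position.

```bash
python3 - <<'E'
from h import *
np.set_printoptions(precision=2,suppress=True)
p=arm.read_camera("top")
g=p["img"]
K=p["K"];R=cv2.Rodrigues(np.array(p["rvec"],float))[0]
v,u=np.mgrid[0:420,0:560]; d=p["depth"]
c=np.stack([(u-K[0,2])/K[0,0]*d,(v-K[1,2])/K[1,1]*d,d],-1)
W=(c-np.ravel(p["tvec"]))@R
m=(np.abs(W[...,2]-297)<6)&(u>60)&(u<215)&(v>120)&(v<330)
print(cv2.minAreaRect(W[m][:,:2].astype(np.float32)), W[m].mean(0), cv2.boxPoints(cv2.minAreaRect(W[m][:,:2].astype(np.float32))))
k=(W[...,2]>225)&(W[...,2]<275)&(u>212)&(u<240)&(v>255)&(v<285)
print("knob",k.sum(),W[k].mean(0),W[k].min(0),W[k].max(0))
w=arm.read_camera("wrist"); print(w["hand_eye"])
s=arm.get_state(); print(s["orientation"],s["joint_positions"])
E
```

```text
((551.0679321289062, 189.0317840576172), (360.9862976074219, 241.29864501953125), 2.442639112472534) [548.99 188.18 297.06] [[365.6  301.88]
 [375.88  60.8 ]
 [736.54  76.18]
 [726.26 317.26]]
knob 121 [455.4   19.9  250.89] [447.59   2.74 242.16] [464.53  41.14 258.03]
[[   0.     -0.95   -0.31   79.62]
 [   1.      0.     -0.     -0.41]
 [   0.     -0.31    0.95 -131.2 ]
 [   0.      0.      0.      1.  ]]
[[ 0.9   0.43  0.  ]
 [ 0.43 -0.9  -0.  ]
 [-0.    0.   -1.  ]] [-71.45   3.02  92.41  -0.    84.57  -6.82]
```

```bash
python3 -m crank '{"xyz":[[0,0,1],[0,0.5,1],[0.5,1,1],[0.5,1,1],[0.5,1,1]],"yaw":[0,0.3,0.6,0.6,0.6]}' 1 40
```

```text
t: 1.5
tool_pos: [305.5, -476.3, 368.3]
orientation: [[0.724, 0.69, 0.0], [0.69, -0.724, -0.0], [0.0, 0.0, -1.0]]
contact_force: [0.6, -0.3, 0.1]
grip_width: 85.3
grip_force: 0.0
```

```bash
python3 -m crank '{"xyz":[[0.3,1,0],[0.3,1,0],[0.3,1,0],[0.3,1,0],[0.3,1,0]],"yaw":[0.4,0.4,0.4,0.4,0.4]}' >/dev/null
python3 -m crank '{"xyz":[[0.3,1,0],[0.3,1,0],[0.3,1,0],[0.3,1,0],[0.3,1,0]],"yaw":[0.4,0.4,0.4,0.4,0.4]}' >/dev/null
python3 -m crank '{"xyz":[[0.3,1,0],[0.3,1,0],[0.3,1,-0.3],[0.3,1,-0.3],[0.3,1,-0.3]],"yaw":[0.4,0.4,0.4,0.28,0.2]}'
```

```text
t: 3.0
tool_pos: [418.0, -101.2, 344.8]
orientation: [[-0.04, 0.999, 0.001], [0.999, 0.04, -0.0], [-0.0, 0.001, -1.0]]
contact_force: [1.2, -0.4, 0.1]
grip_width: 85.3
grip_force: 0.0
```

```bash
python3 -m crank '{"xyz":[[0.4,1,0],[0.3,1,0],[0.3,1,0],[0.3,1,0],[0.1,0.9,0]],"yaw":[0,0,0,0,0]}' >/dev/null
python3 -m crank '{"xyz":[[0,0,0],[0,0,0]],"yaw":[0,0]}'
python3 - <<'E'
from h import *
np.set_printoptions(precision=1,suppress=True)
s=arm.get_state();p=arm.read_camera("wrist")
T=np.eye(4);T[:3,:3]=s["orientation"];T[:3,3]=s["tool_pos"]
M=np.linalg.inv(T@np.array(p["hand_eye"]));p["rvec"]=cv2.Rodrigues(M[:3,:3])[0];p["tvec"]=M[:3,3]
for n,z in (("knob_grip",245),("keeper_lip",241),("bolt_nose",241)):
    for q in arm.pinpoint(n,p)[:1]: print(n,round(q["score"],2),np.array(q["location"]),deproj(p,q["location"]),atz(p,q["location"],z))
cv2.imwrite("pics/w1.png",p["img"][:,:,::-1])
E
```

```text
t: 3.7
tool_pos: [452.7, 20.3, 344.8]
orientation: [[-0.04, 0.999, 0.0], [0.999, 0.04, -0.001], [-0.001, 0.0, -1.0]]
contact_force: [0.4, -0.2, -0.3]
grip_width: 85.5
grip_force: 0.0
knob_grip 0.91 [287.3 207.2] [456.7  27.5 249.8] [456.8  26.  245. ]
keeper_lip 0.88 [222.4 165.1] [418.2  65.3 295.6] [408.7  54.7 241. ]
bolt_nose 0.97 [187.5 167.7] [385.1  53.  246.9] [383.5  51.8 241. ]
```

View pics/w1.png

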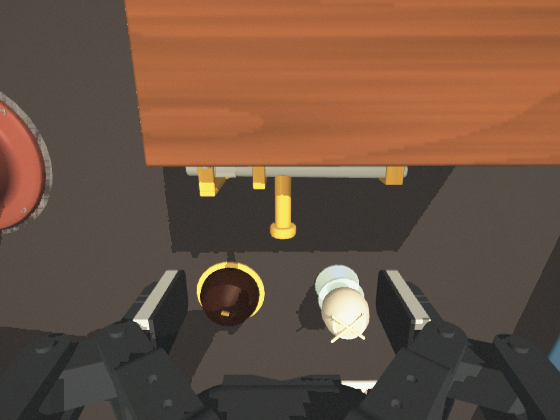

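The wrist picture shows the knob neck at column 283, rows 176–225, centred between the open fingers and free on both sides. The grip point comes out at about (455, 26, 245), so I'll go down and close on it.

```bash
python3 -m crank '{"xyz":[[0.1,0,-0.8],[0,0,-0.9],[0,0,-0.9],[0,0,-0.9],[0,0,-0.6]],"yaw":[0,0,0,0,0]}'
python3 -m crank '{"xyz":[[0,0,0],[0,0,0],[0,0,0],[0,0,0],[0,0,0]],"yaw":[0,0,0,0,0]}' -0.5 40
python3 -m crank '{"xyz":[[0,0,0],[0,0,0],[0,0,0],[0,0,0],[0,0,0]],"yaw":[0,0,0,0,0]}' -1 50
python3 -m crank '{"xyz":[[0,0,0],[0,0,0],[0,0,0],[0,0,0],[0,0,0]],"yaw":[0,0,0,0,0]}'
```

```text
t: 4.4
tool_pos: [454.6, 19.7, 240.4]
orientation: [[-0.038, 0.999, -0.002], [0.999, 0.038, 0.0], [0.0, -0.002, -1.0]]
contact_force: [0.3, 0.3, -0.4]
grip_width: 85.2
grip_force: 0.0
t: 4.9
tool_pos: [455.6, 20.2, 243.3]
orientation: [[-0.039, 0.999, 0.001], [0.999, 0.039, -0.0], [-0.0, 0.001, -1.0]]
contact_force: [-0.8, -0.3, 0.6]
grip_width: 21.3
grip_force: 0.3
t: 5.4
tool_pos: [455.6, 20.3, 242.8]
orientation: [[-0.039, 0.999, 0.001], [0.999, 0.039, -0.0], [-0.0, 0.001, -1.0]]
contact_force: [-1.7, 0.3, 3.6]
grip_width: 15.4
grip_force: 48.7
t: 5.9
tool_pos: [455.5, 20.3, 242.6]
orientation: [[-0.039, 0.999, 0.001], [0.999, 0.039, 0.0], [0.0, 0.001, -1.0]]
contact_force: [0.3, -0.0, 4.6]
grip_width: 15.4
grip_force: 48.8
```

```bash
python3 -m crank '{"xyz":[[0,0,0.12],[0,0,0.12],[0,0,0.04],[0,0,0],[0,0,0]],"yaw":[0,0,0,0,0]}'
python3 - <<'E'
from h import *
np.set_printoptions(precision=1,suppress=True)
s=arm.get_state();p=arm.read_camera("wrist")
cv2.imwrite("pics/w2.png",p["img"][:,:,::-1])
E
```

```text
t: 6.4
tool_pos: [454.4, 20.3, 247.9]
orientation: [[-0.039, 0.999, -0.003], [0.999, 0.039, 0.0], [0.0, -0.003, -1.0]]
contact_force: [-0.6, -0.2, -4.4]
grip_width: 16.0
grip_force: 48.8
```

View pics/w2.png

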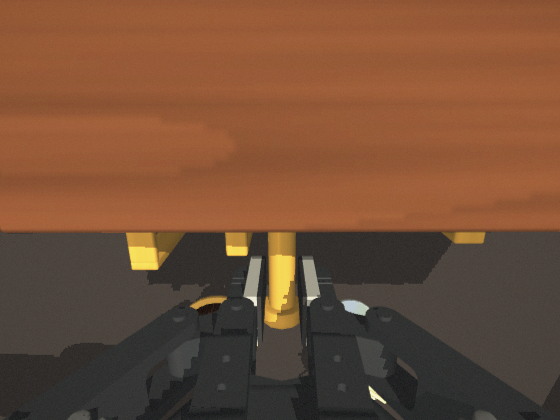

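The wrist picture shows the pads on both sides of the neck at columns 250–315, row 280, just behind the head. The hold is good, so I'll draw the bolt.

```bash
python3 -m crank '{"xyz":[[0.2,0.01,0],[0.2,0.01,0],[0.2,0.01,0],[0.2,0.01,0],[0.2,0.01,0]],"yaw":[0,0,0,0,0]}'
python3 -m crank '{"xyz":[[0.2,0.01,0],[0.2,0.01,0],[0.2,0.01,0],[0.28,0.01,0],[0,0,0]],"yaw":[0,0,0,0,0]}'
python3 - <<'E'
from h import *
np.set_printoptions(precision=1,suppress=True)
p=arm.read_camera("top")
for n,z in (("knob_grip",250),("keeper_lip",241),("bolt_nose",245)):
    for q in arm.pinpoint(n,p)[:1]: print(n,round(q["score"],2),np.array(q["location"]),atz(p,q["location"],z))
cv2.imwrite("pics/t2.png",cv2.resize(p["img"][200:340,140:330,::-1],None,fx=4,fy=4))
E
```

```text
t: 6.95
tool_pos: [480.7, 21.5, 249.0]
orientation: [[-0.039, 0.999, -0.001], [0.999, 0.039, -0.0], [-0.0, -0.001, -1.0]]
contact_force: [-1.1, -1.5, -5.7]
grip_width: 15.7
grip_force: 48.8
t: 7.45
tool_pos: [502.1, 22.2, 249.0]
orientation: [[-0.039, 0.999, -0.003], [0.999, 0.039, -0.001], [-0.001, -0.003, -1.0]]
contact_force: [-4.1, -2.8, -5.4]
grip_width: 15.3
grip_force: 48.8
keeper_lip 0.81 [209.1 291. ] [411.7  50.7 241. ]
```

View pics/t2.png

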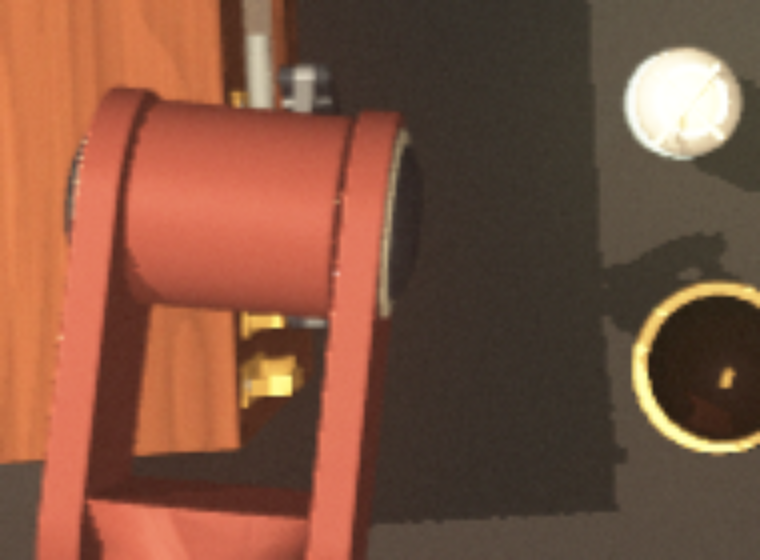

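The crop shows the keeper at (270,378) empty, with no bar between it and the next guide, so the bolt is drawn about 47 mm. Now I'll swing the door about its hinge at (686, 75).

```bash
python3 -m crank '{"xyz":[[0.1,-0.34,0],[0.12,-0.33,0],[0.13,-0.33,0],[0,0,0],[0,0,0]],"yaw":[0.307,0.307,0.307,0,0]}'
python3 -m crank '{"xyz":[[0.15,-0.32,0],[0.16,-0.31,0],[0.18,-0.3,0],[0,0,0],[0,0,0]],"yaw":[0.307,0.307,0.307,0,0]}'
```

```text
t: 8.15
tool_pos: [511.0, -1.9, 249.2]
orientation: [[-0.175, 0.985, -0.0], [0.985, 0.175, 0.001], [0.001, -0.0, -1.0]]
contact_force: [-3.0, 2.1, -6.6]
grip_width: 15.4
grip_force: 49.6
t: 8.65
tool_pos: [523.3, -25.1, 249.3]
orientation: [[-0.309, 0.951, 0.0], [0.951, 0.309, 0.001], [0.001, 0.0, -1.0]]
contact_force: [-3.1, 1.9, -6.2]
grip_width: 15.3
grip_force: 49.8
```

```bash
python3 -m crank '{"xyz":[[0.19,-0.3,0],[0.21,-0.29,0],[0.22,-0.28,0],[0.23,-0.27,0],[0,0,0]],"yaw":[0.307,0.307,0.307,0.307,0]}'
python3 -m crank '{"xyz":[[0,0,0],[0,0,0],[0,0,0]],"yaw":[0,0,0]}'
python3 - <<'E'
from h import *
np.set_printoptions(precision=1,suppress=True)
for c in("top","side"):
    p=arm.read_camera(c)
    for n,z in (("door",0),("egg_cup",0),("choc_dome",0),("petit_fours",0)):
        for q in arm.pinpoint(n,p)[:1]: print(c,n,round(q["score"],2),np.array(q["location"]),atz(p,q["location"],z))
    cv2.imwrite(f"pics/{c}3.png",p["img"][:,:,::-1])
E
```

```text
t: 9.15
tool_pos: [544.9, -53.7, 249.3]
orientation: [[-0.478, 0.878, 0.001], [0.878, 0.478, 0.001], [0.001, 0.001, -1.0]]
contact_force: [-1.3, 4.4, -6.4]
grip_width: 15.8
grip_force: 50.0
t: 9.45
tool_pos: [544.4, -53.4, 249.3]
orientation: [[-0.479, 0.878, 0.0], [0.878, 0.479, 0.001], [0.001, 0.001, -1.0]]
contact_force: [-1.1, 5.2, -6.4]
grip_width: 15.8
grip_force: 50.2
top door 0.25 [318.5 291.1] [ 379.4 -203.     0. ]
top egg_cup 0.6 [307.7 226.1] [ 551.4 -176.9    0. ]
top choc_dome 0.6 [316.4 292.8] [ 375.  -197.3    0. ]
top petit_fours 0.79 [402.9 219.7] [ 565.6 -431.5    0. ]
side door 0.93 [230.5 260.9] [454.6 -42.6   0. ]
side egg_cup 0.78 [283.1 285.2] [ 542.1 -185.7    0. ]
side choc_dome 0.59 [228.  315.9] [ 381.1 -209.1    0. ]
side petit_fours 0.59 [235.2 262.3] [463.9 -53.4   0. ]
```

View pics/top3.png

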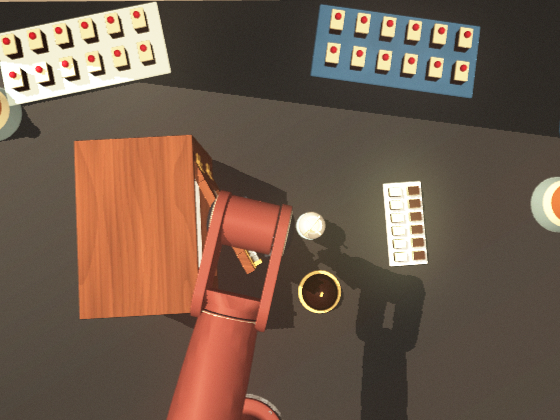

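View pics/side3.png

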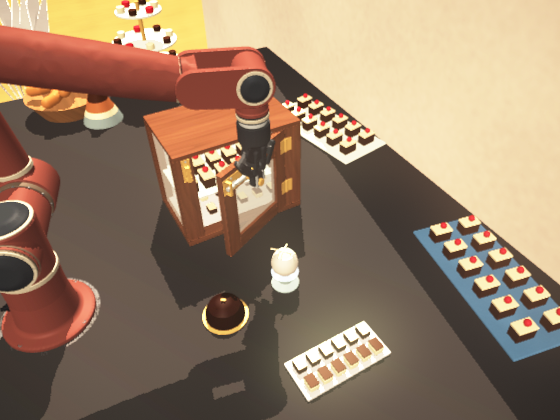

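The top and side pictures show the door ajar by about 0.45 rad. Its free edge is at about (230,260) in the side view, the gripper still holds the knob, and the egg cup, dome and petits fours stand where they were. I'll hand it in.

```bash
python3 -c "
from rig import arm
print(arm.sign_off())"
```

```text
the job is handed in; nothing more can be done
None
```

I lifted the bolt, drew it about 47 mm clear of the keeper, swung the door open about 11–12 cm at its free edge, and handed the job in with the gripper still holding the knob; the egg cup, chocolate dome and petits fours were not disturbed.

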